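Close up the bench tool chest

ROBOT

A 6-joint arm with a two-finger parallel gripper is mounted at the origin on the work surface. World frame = base frame: x ahead of the robot, y to its left, z up, the work surface at z = 0. Lengths are in mm, angles in rad, forces in N, time in s.
With the tool pointing down it reaches from about 400 to 925 mm from the base axis. Payload 12.5 kg.
Tool frame: the origin (TCP) lies on the centre line of the jaws, within the pads' length; the fingertips stand 22 mm ahead of it and the grasp point (between the pads) lies 3 mm ahead of it; x points along the fingers, z is the direction in which the jaws open and shut, and the axes are right-handed (so a half turn about x gives the same grasp; the last joint's range is limited). The gripper opens to 95 mm and grips with 3 to 60 N. Pads are 20 mm wide; open, the fingers measure 119 mm over their backs; the gripper's body (75 mm by 180 mm) begins 59 mm behind the grasp point.
Start: joints at [-1.261, 0.491, 1.559, -0, 1.092, -0.106], TCP at [252.476, -571.755, 203.861] pointing down, gripper open.
Joint ranges: [-3.1, 3.1], [-0.84, 2.19], [0.05, 2.79], [-1.13, 4.28], [0.06, 2.93], [-2.69, 2.69]. Speed limits (rad/s): [2.22, 2.22, 2.79, 3.14, 3.14, 3.14].

INTERFACE

Orientations are given as a 3x3 rotation matrix whose columns are the frame's x, y, z axes.
In Python, from station import r gives the robot as it stands.
- The arm moves only by the tool jog_arm, never from a script. Its argument "deltas" is a list of rows, each a list of 6 numbers: the shift along the world's x, y, z in m, then the turn, a rotation vector about the world's x, y, z in degrees. A call has 1 to 8 rows; each row shifts and turns the pose as measured when the row begins; what a row does not reach is not made up. A row lasts 1/12 s, in which the tool goes at most 41.7 mm and 7.16 degrees, less where a joint would pass 70% of its speed; a pose out of reach is approached as far as the arm can. A call with a gripper value outside its range is refused whole. "fingers" is the opening, from 0 (shut) to 1 (fully open), set as the call begins (left out, the last holds). The fingers move at their own pace and stop on an object; the grip force is fixed at half the most. Time passes only in rows, so rows that do not move let the fingers close. It gives the time, the measured TCP pose, the force and the opening at its end, in the units of the state.
- r.get_obs(): the state, without advancing time (a new reading comes with each control period).
- r.grab_frame(name): name is "scene" or "side" or "wrist"; returns (picture, depth): 480x640x3 uint8, red, green, blue; 480x640 float32, mm along the optical axis (not along the pixel's ray), 0 where there is no reading.
- r.get_calibration(name): a dict with "fx", "fy", "cx", "cy" (pixels), "pose" (4x4, takes a point from camera to world coordinates). Camera axes: x right, y down, z forward; pixel columns grow to the right and rows downward; lengths in mm; the calibration is good to about 2 mm. The wrist camera is an equidistant fisheye: a pixel r from the principal point sees the ray r / f radians off the axis. A picture is of the moment at which its call begins: read the wrist's pose just before it. get_calibration takes no time and is no camera call; for the wrist camera it gives the pose at the moment of the call.
- r.close_job(): hands the job in, once; it reports no verdict.
Trained networks look in the newest picture that a camera, given by its name, has taken for a name from the list of things; names that differ only in an ending like _2 or _b are one class to them, and where a whole thing is asked for, a point or a joint stands for the part that bears it (a point fixed in the world has none). Each returns a list of dicts, best first, with "confidence" (0 to 1); they miss things now and then, are a little off and sometimes report something else, mostly with a low value. They report only what shows in the picture. A call takes as long as a camera call.
- r.find_in(query, camera): "rect" ([left, top, right, bottom] in pixels, round what is visible of it).
- r.place_of(query, camera): "at" ([column, row] in pixels: a listed point, or the origin of a listed thing).
The state is a dict: "time": time; "joint_pos": joint angles; "dq": joint speeds; "effort": joint torques, N m; "tcp_pos": TCP position; "tcp_rot": TCP orientation; "contact_force": force on the tool from outside, world axes, zero at the start; "moment": the same for the moment, N m; "gripper_width": finger opening in mm.
Only numpy, scipy, OpenCV 4.12 (cv2) and the standard library are available. Lean on these libraries where they do the work, as an engineer would, in place of code of your own. Each camera call takes 0.05 s, during which the arm holds its last target. There are 200 camera calls.

TASK

Close up the low steel tool chest before the grinding starts: with the fingertips, gently push both drawers fully home, and then push the standing lid down until it is fully shut. Do not pull a drawer out or raise the lid any further, do not pick up anything, leave what lies in the drawers there, and do not disturb the other things on the bench.

Things in the scene. Friction and masses are not known exactly. Their poses are not given: they have to be found in the camera images.
- chest: low grey steel chest fixed to the bench, 150 mm deep (x), 312 mm wide (y), 85 mm tall without its lid; two drawers side by side in front, an open compartment under a lid on top. Origin: centre of its underside. Its x axis points from its front (drawer side) to its back (hinge side), its y axis to its left, seen from the robot; z up. It stands turned by up to 0.25 rad.
- drawer_left (a joint): travel of the left (+y) drawer in m: 0 = fully home, grows as it comes out towards the robot (along the chest's -x), end of travel 0.100; starts between 0.035 and 0.080. Runs with about 2 N of friction and stays where it is left; stops hard at 0. The front is 145 mm wide and 42 mm tall, from 8 to 50 mm above the bench, its middle at y = 77 mm in the chest's frame.
- drawer_right (a joint): travel of the right (-y) drawer in m: 0 = fully home, grows as it comes out towards the robot (along the chest's -x), end of travel 0.100; starts between 0.035 and 0.080. Runs with about 2 N of friction and stays where it is left; stops hard at 0. The front is 145 mm wide and 42 mm tall, from 8 to 50 mm above the bench, its middle at y = -77 mm in the chest's frame.
- pull_left (a point): centre of the flat front face of the left drawer's pull, a steel block across the middle of the drawer front, 70 mm wide, 20 mm tall and 18 mm out from the front; this point is 34 mm above the bench and moves with the drawer; with the drawer home it lies at x = -93 mm in the chest's frame.
- pull_right (a point): centre of the flat front face of the right drawer's pull, a steel block across the middle of the drawer front, 70 mm wide, 20 mm tall and 18 mm out from the front; this point is 34 mm above the bench and moves with the drawer; with the drawer home it lies at x = -93 mm in the chest's frame.
- lid (a joint): angle of the lid in rad: 0 = shut (lying flat on the chest), grows as it opens upward and back; starts between 1.0 and 1.25, end of travel 1.7. The lid is a flat steel plate 152 mm from hinge to free edge, 312 mm wide, 6 mm thick, hinged along the top of the chest's back; stiff hinge, it stays where it is left; 2 to 5 N at the free edge move it.
- lid_edge (a point): middle of the lid's free edge, on its outer face (the face that is on top when shut), 152 mm from the hinge line; with the lid shut it lies 91 mm above the bench.
- lid_hinge (a point): middle of the lid's hinge line, 85 mm above the bench, at x = +75 mm in the chest's frame; the hinge line runs along the chest's y.
- scale_wood: dark wooden knife handle scale, 30 x 100 x 10 mm, lying loose in the left drawer; it stays there. Origin: centre of its underside.
- bar_brass: square brass bar, 10 x 90 x 10 mm, lying loose in the right drawer; it stays there. Origin: centre of its underside.
- glue_jar: small closed jar, 36 mm across and 50 mm tall, standing in front of the chest between the two drawers' lanes; bystander. Origin: centre of its underside.
- bottle: white bottle with a screw cap, 74 mm across and 190 mm tall, standing to the left of the chest; bystander. Origin: centre of its underside.
- knife_blank: flat knife blank, 220 x 34 x 6 mm, lying to the right of the chest; bystander. Origin: near the middle of its underside.
- tape_roll: roll of tape, 90 mm across and 25 mm high, lying flat well to the left; bystander. Origin: centre of its underside.
- glue_syringe: double glue syringe, about 150 x 50 x 20 mm, lying well to the right; bystander. Origin: near the middle of its underside.
- clamp: dark steel C-clamp lying flat, about 110 x 150 x 24 mm, well to the right; bystander. Origin: near the middle of its underside.
- earmuffs: pair of ear defenders, about 190 x 165 x 85 mm, well to the left; bystander. Origin: near the middle of its underside.

How it is judged (in metres and radians):
On the way, in this order (a step that is already met when the one before it is completed fails the run):
1. both drawers are fully home while the lid still stands open (value of joint each of drawer_left, drawer_right below 0.004 m and value of joint lid above 0.6 rad), for 0.2 s.
2. the lid is shut (value of joint lid below 0.04 rad), for 0.2 s.
At the end, for the whole second after the job is handed in: Both drawers are within 4 mm of fully home, the lid is within 0.04 rad of shut, and the wooden scale and the brass bar lie inside the chest (value of joint each of drawer_left, drawer_right below 0.004 m and value of joint lid below 0.04 rad and height (world z) of each of scale_wood, bar_brass below 0.03 m and x of scale_wood in the frame of chest between -0.075 and 0.075 m and x of bar_brass in the frame of chest between -0.075 and 0.075 m); the robot touches nothing.
It fails at once if a drawer is pulled out further than it was found (beyond 92 mm) (value of joint any of drawer_left, drawer_right above 0.092 m).
It fails at once if the lid is raised further (beyond 1.4 rad) (value of joint lid above 1.4 rad).
It fails at once if the chest, its drawers or its lid are gripped or pushed with more than 40 N (contact force between the fingers and chest above 40 N).
It fails at once if a thing in a drawer is lifted (height (world z) of any of scale_wood, bar_brass above 0.045 m).
It fails at once if a bystander is moved by more than 30 mm, lifted or knocked over (distance of any of glue_jar, bottle, knife_blank, tape_roll, glue_syringe, clamp, earmuffs from where it was at the start of the episode above 0.03 m or angle between any of bottle, glue_jar's own z axis and vertical above 0.5 rad).
It also fails if it takes over 67 s, if anything falls off the work surface, if the arm or the gripper's body presses on something with over 40 N, if the wrist force passes 120 N, or if a joint passes its speed limit or range.

## Working session

There is one attempt and no reset: what is moved stays moved. The work goes in short steps, Python scripts to look and compute and a tool call to move; the robot and the scene stay as the last step left them, time stands still between calls to the robot, and variables do not carry over. Pictures are saved under pics/ and viewed, about 8 in all and at most 12, crops included, and the job is handed in when it is done.

Besides the shell and the picture viewer there is one more tool, called after ">>>" as a command line: name --pt "numbers of a row" for each row, then --argument value for the rest. jog_arm: Moves the arm, as the interface text tells. Its arguments: {"type":"object","properties":{"deltas":{"type":"array"},"fingers":{"type":"number"}},"required":["deltas"]}

```bash
mkdir -p pics
cat > h.py <<'E'
from station import r
import numpy as np, cv2
np.set_printoptions(precision=1,suppress=True)
def world(cam,u,v,d=None,z=None):
    c=r.get_calibration(cam);P=np.array(c['pose'])
    ray=np.array([(u-c['cx'])/c['fx'],(v-c['cy'])/c['fy'],1.])
    if d is None:
        w=P[:3,:3]@ray; d=(z-P[2,3])/w[2]
    return P[:3,:3]@(ray*d)+P[:3,3]
E
python3 - <<'E'
from h import *
for cam in ['scene','side']:
    im,d=r.grab_frame(cam); cv2.imwrite(f'pics/{cam}1.png',im[:,:,::-1]); np.save(f'{cam}.npy',d)
    for q in ['pull_left','pull_right','lid_edge','lid_hinge','chest','glue_jar','bottle','knife_blank','scale_wood','bar_brass']:
        p=r.place_of(q,cam)
        for k in p[:2]:
            u,v=k['at']; dd=d[int(np.clip(v,0,479)),int(np.clip(u,0,639))]
            z={'pull_left':34,'pull_right':34,'lid_hinge':85}.get(q)
            print(cam,q,round(k['confidence'],2),np.array([u,v]),'depth',world(cam,u,v,d=dd), 'z' , world(cam,u,v,z=z if z else 0))
print(r.get_obs()['time'])
E
```

```text
scene pull_left 0.55 [339.5 215.4] depth [526.1 150.2  44.8] z [520.8 158.4  34. ]
scene pull_left 0.19 [187.3 416.2] depth [ 589.4 -511.    -3.5] z [ 604.8 -516.7   34. ]
scene pull_right 0.89 [290.1 241. ] depth [451.3  17.8  -0.3] z [469.6  -3.3  34. ]
scene lid_hinge 0.95 [386.7 265. ] depth [732.1  73.8  60.6] z [739.5  56.6  85. ]
scene lid_hinge 0.36 [291.8 242.2] depth [456.7  18.7  -2.4] z [502.9 -35.1  85. ]
scene chest 0.62 [358.  266.8] depth [707.2 -33.8 146.7] z [655.1  62.4   0. ]
scene glue_jar 0.67 [297.2 222.3] depth [434.5  71.2  20.7] z [422.9  85.2   0. ]
scene glue_jar 0.37 [372.3 215.9] depth [676.5  59.6 225.6] z [581.8 243.4   0. ]
scene bottle 0.72 [408.3 225.5] depth [725.8 174.5 121.9] z [685.7 277.5   0. ]
scene knife_blank 0.61 [281.7 303.5] depth [ 569.4 -160.     6.3] z [ 566.7 -157.1    0. ]
side pull_left 0.62 [322.5 289.6] depth [506. 110.   2.] z [500.7 136.8  34. ]
side pull_right 0.64 [338.4 255.9] depth [480.4  -0.2  30. ] z [479.9   3.7  34. ]
side pull_right 0.52 [253.5 433.7] depth [558.8 582.3  80.9] z [569.5 561.6  34. ]
side lid_edge 0.92 [259. 210.] depth [ 772.6 -182.5    3.3] z [ 773.9 -186.1    0. ]
side lid_hinge 0.86 [249.8 245.6] depth [723.6  57.4  82.8] z [722.7  59.5  85. ]
side chest 0.87 [275.1 274.8] depth [632.7 130.8  59.6] z [650.2  79.4   0. ]
side glue_jar 0.56 [350.5 287.4] depth [429.  103.5  20.8] z [431.   85.7   0. ]
side glue_jar 0.2 [334.  417.4] depth [409.1 474.6  -0.7] z [409.1 475.    0. ]
side bottle 0.68 [286.  287.3] depth [588.1 184.5  78.9] z [608.3 119.3   0. ]
side knife_blank 0.56 [325.9 226.5] depth [ 324.6 1034.9 1106.8] z [ 545.  -148.7    0. ]
side scale_wood 0.48 [283.  290.5] depth [590.9 203.5  87.4] z [613.7 132.2   0. ]
side bar_brass 0.59 [303.7 251.9] depth [577.1  23.7  51.8] z [589.5 -26.    0. ]
1.1
```

Run:
```python
import cv2
a=cv2.imread('pics/scene1.png')[130:350,230:480]; cv2.imwrite('pics/sc.png',cv2.resize(a,None,fx=2.6,fy=2.6,interpolation=2))
a=cv2.imread('pics/side1.png')[150:350,200:450]; cv2.imwrite('pics/si.png',cv2.resize(a,None,fx=2.6,fy=2.6,interpolation=2))
```

```text
(no output)
```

View pics/sc.png

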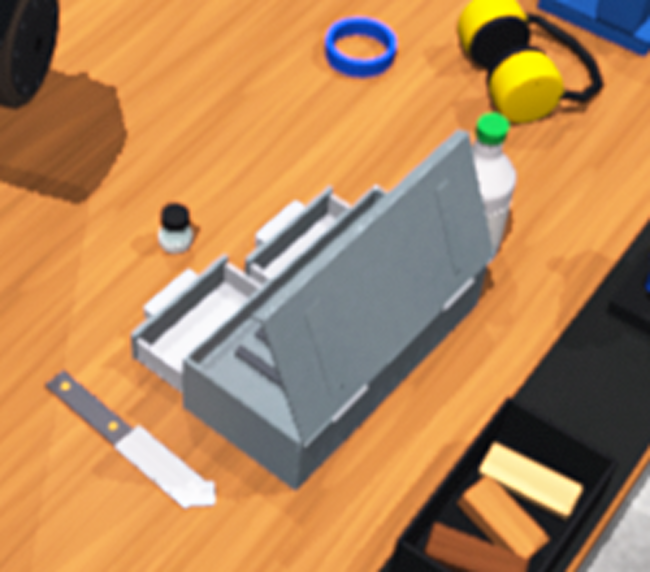

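View pics/si.png

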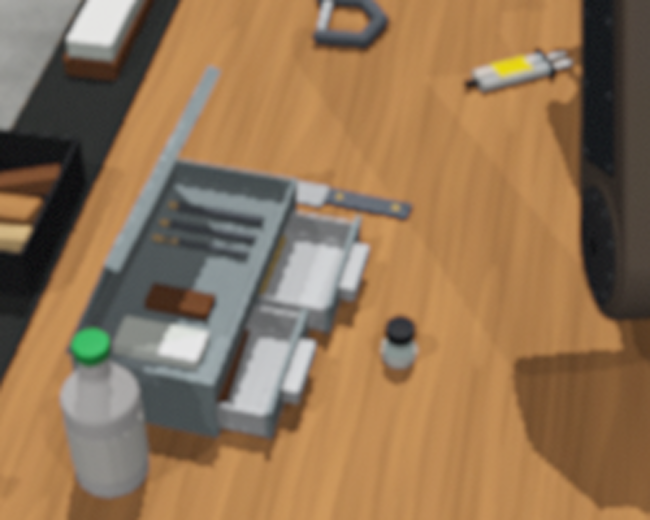

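Run:
```python
from h import *
S=lambda x,y,z:world('side',200+x/2.6,150+y/2.6,z=z)
C=lambda x,y,z:world('scene',230+x/2.6,130+y/2.6,z=z)
fl=S(213,384,85);fr=S(295,183,85);br=S(178,163,85)
print('side top FL,FR,BR',fl,fr,br, 'flb',S(217,436,0))
d=fl-fr;print('len',np.hypot(*d[:2]),'yaw',np.arctan2(-d[0],d[1]))
print('scene BRbot',C(297,488,0),'FRbot',C(185,408,0),'FRtop',C(185,373,85),'BLbot',C(487,285,0), 'BRtop',C(300,445,85))
print('pulls faces side: L ends',S(314,343,44),S(289,402,44),'R',S(369,243,44),S(345,298,44))
print('scene pull front top L',C(257,240,44),C(294,203,44),'R',C(147,305,44),C(192,268,44))
print('jar',S(400,365,0),C(175,250,0),'bottle',S(108,492,0), S(91,345,190),C(492,128,190))
# lid angle fit from depth on the scene lid face
d=np.load('scene.npy');P=[]
for x in range(300,480,6):
  for y in range(180,400,6):
    if cv2.pointPolygonTest(np.array([[465,150],[485,250],[310,420],[275,325]],np.float32).reshape(-1,1,2),(x,y),False)>0:
      u,v=int(230+x/2.6),int(130+y/2.6); P.append(world('scene',u,v,d=d[v,u]))
P=np.array(P);c=np.median(P,0);n=np.linalg.svd(P-c)[2][2]
res=abs((P-c)@n);Q=P[res<6];c=Q.mean(0);n=np.linalg.svd(Q-c)[2][2]
n*=np.sign(n[0]);print(len(P),len(Q),c,'n',n*100,'lid ang',np.arctan2(n[0]/abs(n[0])*np.hypot(n[0],n[1]),n[2]),'yaw',np.arctan2(n[1],n[0]))
print('lid edge R,L top',[C(260,318,z) for z in (200,215,230)],[C(465,133,z) for z in (200,215,230)])
```

```text
side top FL,FR,BR [588.4 225.2  85. ] [568.9 -77.1  85. ] [708.2 -85.7  85. ] flb [589.6 223.6   0. ]
len 302.89693844733523 yaw -0.06431608304717486
scene BRbot [718.7 -91.5   0. ] FRbot [574.1 -85.7   0. ] FRtop [585.  -98.7  85. ] BLbot [733.9 247.4   0. ] BRtop [719.7 -96.8  85. ]
pulls faces side: L ends [508.9 119.3  44. ] [518.4 201.   44. ] R [476.8 -38.5  44. ] [488.4  49.8  44. ]
scene pull front top L [517.5 110.8  44. ] [517.1 180.3  44. ] R [481.4 -32.5  44. ] [486.8  36.   44. ]
jar [420.2  94.7   0. ] [432.5  73.8   0. ] bottle [678.4 310.5   0. ] [680.3 285.1 190. ] [686.8 274.6 190. ]
577 98 [703.2  56.6 160.5] n [94.8 -5.3 31.4] lid ang 1.2516746400128986 yaw -0.05637144298855989
lid edge R,L top [array([651.8, -74.7, 200. ]), array([658.3, -84.4, 215. ]), array([664.8, -94.1, 230. ])] [array([673.1, 241.3, 200. ]), array([679.3, 226.6, 215. ]), array([685.5, 211.8, 230. ])]
```

>>> jog_arm --pt "0.012 0.039 0 0 0 0" --pt "0.012 0.039 0 0 0 0" --pt "0.012 0.039 0 0 0 0" --pt "0.012 0.039 0 0 0 0" --pt "0.012 0.039 0 0 0 0" --pt "0.012 0.039 0 0 0 0" --pt "0.012 0.039 0 0 0 0" --pt "0.012 0.039 0 0 0 0" --fingers 0

```text
time: 1.77
tcp_pos: [346.1, -256.6, 202.3]
tcp_rot: [[0.001, 0.919, 0.395], [-0.003, 0.395, -0.919], [-1.0, -0.0, 0.003]]
contact_force: [1.2, -0.2, -0.6]
gripper_width: 47.6
```

>>> jog_arm --pt "0.011 0.032 0 0 0 -3.4" --pt "0.011 0.032 0 0 0 -3.4" --pt "0.011 0.032 0 0 0 -3.4" --pt "0.011 0.032 0 0 0 -3.4" --pt "0.011 0.032 0 0 0 -3.4" --pt "0.011 0.032 0 0 0 -3.4" --pt "0.011 0.032 0 0 0 -3.4" --pt "0.011 0.032 0 0 0 -3.4"

```text
time: 2.43
tcp_pos: [435.7, 14.0, 204.7]
tcp_rot: [[0.004, 0.996, -0.089], [-0.006, -0.089, -0.996], [-1.0, 0.005, 0.005]]
contact_force: [1.0, -0.4, 0.2]
gripper_width: 0.6
```

>>> jog_arm --pt "0.002 0 -0.03 0 0 0" --pt "0 0 -0.03 0 0 0" --pt "0 0 -0.03 0 0 0" --pt "0 0 0 0 0 0"

```text
time: 2.77
tcp_pos: [440.9, 21.3, 114.2]
tcp_rot: [[0.014, 0.996, -0.085], [-0.006, -0.084, -0.996], [-1.0, 0.014, 0.005]]
contact_force: [-0.8, 0.3, 0.3]
gripper_width: 0.5
```

>>> jog_arm --pt "-0.004 -0.015 0 0 0.5 0" --pt "0 -0.008 -0.015 0 0 0" --pt "0 0 -0.025 0 0 0" --pt "0 0 -0.015 0 0 0" --pt "0 0 -0.005 0 0 0" --pt "0 0 0 0 0 0"

```text
time: 3.27
tcp_pos: [439.6, -3.6, 57.7]
tcp_rot: [[0.008, 0.996, -0.085], [-0.007, -0.085, -0.996], [-1.0, 0.009, 0.006]]
contact_force: [-1.3, 1.0, 0.5]
gripper_width: 0.3
```

Run:
```python
from h import *
im,d=r.grab_frame('side'); cv2.imwrite('pics/a.png',cv2.resize(im[150:350,200:450],None,fx=2.6,fy=2.6,interpolation=2)[:,:,::-1])
```

```text
(no output)
```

View pics/a.png

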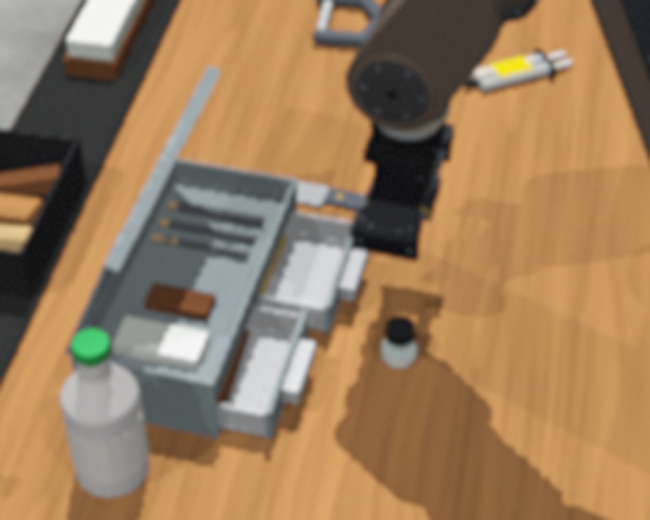

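The picture shows the closed gripper standing in front of the right pull (about 360,270 in the crop). The jar (400,345) is upright and clear.

>>> jog_arm --pt "0 0 -0.009 0 0 0" --pt "0.008 0 0 0 0 0" --pt "0.008 0 0 0 0 0" --pt "0.006 0 0 0 0 0" --pt "0.006 0 0 0 0 0" --pt "0.006 0 0 0 0 0" --pt "0.006 0 0 0 0 0" --pt "0.006 0 0 0 0 0"

```text
time: 3.98
tcp_pos: [492.6, -3.6, 52.9]
tcp_rot: [[0.015, 0.996, -0.084], [-0.008, -0.084, -0.996], [-1.0, 0.016, 0.006]]
contact_force: [-0.5, 0.6, -0.8]
gripper_width: 0.1
```

>>> jog_arm --pt "0.006 0 -0.003 0 0 0" --pt "0.006 0 -0.001 0 0 0" --pt "0.006 -0.001 0 0 0 0" --pt "0.006 0 0 0 0 0" --pt "0.006 -0.001 0 0 0 0"

```text
time: 4.4
tcp_pos: [525.9, -5.5, 48.2]
tcp_rot: [[0.015, 0.996, -0.084], [-0.008, -0.084, -0.996], [-1.0, 0.015, 0.006]]
contact_force: [0.2, 0.3, 0.8]
gripper_width: 0.7
```

Run:
```python
from h import *
im,d=r.grab_frame('side'); cv2.imwrite('pics/b.png',cv2.resize(im[150:350,200:450],None,fx=2.6,fy=2.6,interpolation=2)[:,:,::-1])
o=r.get_obs();print(o['tcp_pos'],o['contact_force'])
```

```text
[527.1  -5.8  48.3] [ 1.2  0.1 -0.1]
```

View pics/b.png

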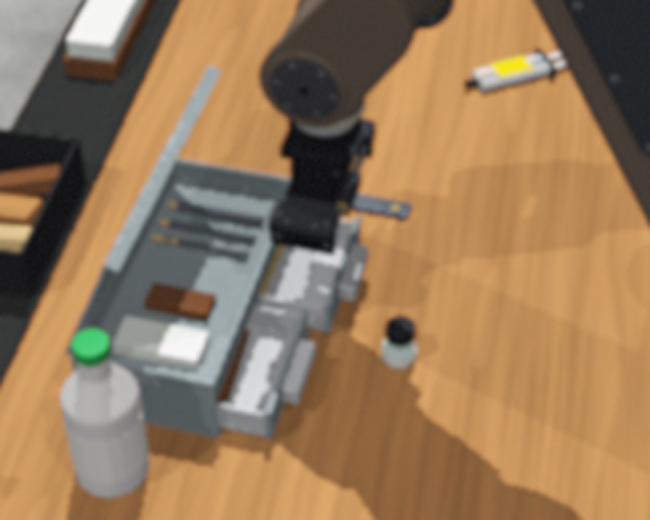

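Run:
```python
from h import *
def proj(cam,p):
    c=r.get_calibration(cam);T=np.linalg.inv(np.array(c['pose']));q=T[:3,:3]@p+T[:3,3]
    return np.array([c['fx']*q[0]/q[2]+c['cx'],c['fy']*q[1]/q[2]+c['cy']])
for n,p in dict(tip=[527,-6,26],tcp=[527,-6,48],body=[527,-6,104],flange=[527,-6,220]).items():
    p=np.array(p,float);print(n,(proj('side',p)-[200,150])*2.6,(proj('scene',p)-[230,130])*2.6)
im,d=r.grab_frame('scene'); cv2.imwrite('pics/c.png',cv2.resize(im[130:350,230:480],None,fx=2.6,fy=2.6,interpolation=2)[:,:,::-1])
im,d=r.grab_frame('wrist'); cv2.imwrite('pics/w.png',im[:,:,::-1])
a=cv2.imread('pics/c.png');b=cv2.imread('pics/w.png')
cv2.imwrite('pics/cw.png',cv2.resize(np.hstack([cv2.resize(a,(568,480)),b]),(800,318)))
```

```text
tip [319.6 268.6] [197.2 321.3]
tcp [319.6 254.7] [197.2 308.3]
body [319.5 218. ] [197.3 273.6]
flange [319.3 135.3] [197.5 194.3]
```

View pics/cw.png

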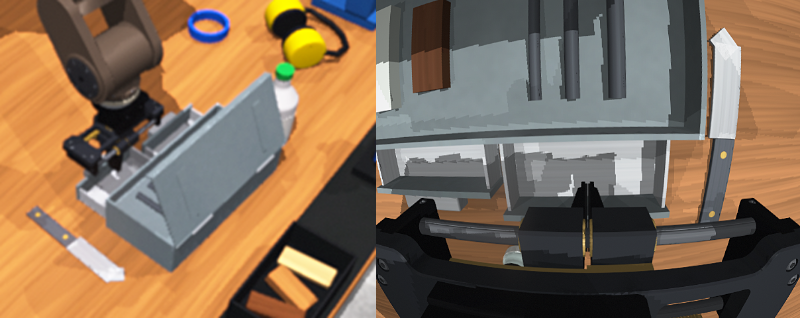

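Run:
```python
from h import *
im,d=r.grab_frame('scene'); a=cv2.resize(im[170:280,260:380],(600,550),interpolation=2)[:,:,::-1]
b=cv2.imread('pics/side1.png')[215:275,280:360];b2=r.grab_frame('side')[0][215:275,280:360,::-1]
s=np.vstack([cv2.resize(x,(366,275),interpolation=2) for x in (b,b2)])
cv2.imwrite('pics/z.png',cv2.resize(np.hstack([a,s]),(800,455)))
for c in('scene','side'):
  for k in r.place_of('pull_right',c)[:2]:print(c,k)
```

```text
scene {'at': [291.7, 240.2], 'confidence': 0.65}
side {'at': [338.0, 258.4], 'confidence': 0.93}
```

View pics/z.png

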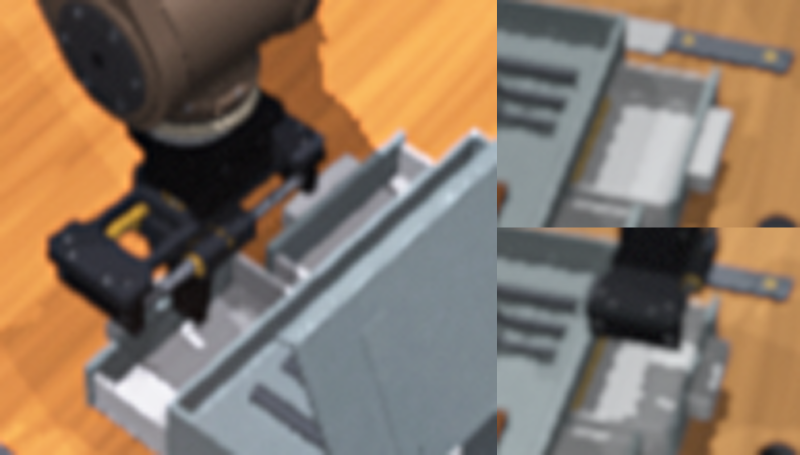

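Run:
```python
from h import *
im,d=r.grab_frame('scene')
for v in range(236,254):
  print(v,[f"{u}:{im[v,u].mean():.0f}:"+str(world('scene',u,v,d=d[v,u]).astype(int)) for u in range(303,313,2)])
o=r.get_obs();print(o['time'],o['tcp_pos'],o['gripper_width'],o['joint_pos'])
im,d=r.grab_frame('wrist');c=r.get_calibration('wrist');P=np.array(c['pose'])
print(P)
m=[]
for v in range(240,330,6):
  u=340; a=np.array([(u-c['cx'])/c['fx'],(v-c['cy'])/c['fy']]);t=np.hypot(*a)
  for u in (336,340,344,348):
    a=np.array([(u-c['cx'])/c['fx'],(v-c['cy'])/c['fy']]);t=np.hypot(*a)
    ray=np.array([*(a/t*np.tan(t)),1]); m.append((v,u,int(im[v,u].mean()),(P[:3,:3]@(ray*d[v,u])+P[:3,3]).astype(int).tolist()))
for k in m[::2]:print(k)
```

```text
236 ['303:119:[547 -44 152]', '305:52:[549 -38 148]', '307:43:[552 -34 147]', '309:27:[556 -30 146]', '311:57:[506  42  39]']
237 ['303:86:[549 -46 152]', '305:20:[531 -15 109]', '307:21:[534 -10 106]', '309:21:[556 -30 141]', '311:62:[507  42  35]']
238 ['303:47:[524 -14  99]', '305:13:[534 -19 111]', '307:16:[535 -12 105]', '309:17:[535  -3  96]', '311:65:[506  43  29]']
239 ['303:24:[525 -16  97]', '305:17:[535 -20 108]', '307:17:[534 -10  98]', '309:17:[534  -2  91]', '311:64:[506  43  25]']
240 ['303:15:[523 -13  89]', '305:17:[531 -15  97]', '307:18:[532  -8  91]', '309:18:[537  -6  92]', '311:63:[505  44  19]']
241 ['303:19:[526 -17  91]', '305:19:[531 -14  92]', '307:18:[535 -11  91]', '309:19:[536  -4  86]', '311:74:[508  40  21]']
242 ['303:18:[523 -14  81]', '305:18:[533 -18  93]', '307:18:[536 -13  91]', '309:23:[536  -5  83]', '311:98:[507  42  14]']
243 ['303:17:[523 -13  76]', '305:17:[532 -17  87]', '307:17:[534 -10  82]', '309:33:[535  -3  76]', '311:126:[506  43   7]']
244 ['303:22:[523 -13  72]', '305:18:[532 -16  82]', '307:18:[534 -10  77]', '309:46:[535  -2  70]
[... 1618 characters left out ...]
, 9])
(264, 336, 125, [523, -16, 12])
(264, 344, 127, [523, -21, 12])
(270, 336, 125, [519, -16, 12])
(270, 344, 125, [518, -21, 11])
(276, 336, 125, [514, -16, 11])
(276, 344, 126, [514, -21, 12])
(282, 336, 123, [510, -15, 11])
(282, 344, 122, [510, -20, 11])
(288, 336, 138, [506, -15, 12])
(288, 344, 125, [506, -20, 11])
(294, 336, 6, [535, -13, 82])
(294, 344, 60, [502, -20, 14])
(300, 336, 12, [534, -13, 87])
(300, 344, 62, [504, -19, 25])
(306, 336, 7, [535, -13, 93])
(306, 344, 56, [605, -11, 231])
(312, 336, 7, [535, -13, 100])
(312, 344, 55, [503, -18, 40])
(318, 336, 23, [558, -12, 146])
(318, 344, 26, [558, -14, 146])
(324, 336, 24, [558, -12, 149])
(324, 344, 25, [558, -14, 149])
```

The depth readings put the true fingertips at about z=57, although the reported TCP implies 26. The fingers passed over the drawer front without touching it. I'll back off, lower further and re-measure the tip.

>>> jog_arm --pt "0 0 0.012 0 0 0" --pt "-0.02 0.001 0.005 0 0 0" --pt "-0.025 0.001 0 0 0 0" --pt "-0.025 0.001 0 0 0 0" --pt "-0.015 0 0 0 0 0" --pt "0 0 0 0 0 0"

```text
time: 5.35
tcp_pos: [436.5, -2.2, 66.2]
tcp_rot: [[0.016, 0.996, -0.084], [-0.008, -0.084, -0.996], [-1.0, 0.016, 0.006]]
contact_force: [0.3, -0.1, 0.2]
gripper_width: 0.3
```

>>> jog_arm --pt "0 0 -0.012 0 0 0" --pt "0 0 -0.01 0 0 0" --pt "0 0 -0.008 0 0 0" --pt "0 0 -0.006 0 0 0" --pt "0 0 0 0 0 0" --pt "0 0 0 0 0 0"

```text
time: 5.85
tcp_pos: [439.9, -2.6, 29.6]
tcp_rot: [[0.02, 0.996, -0.084], [-0.008, -0.084, -0.996], [-1.0, 0.021, 0.007]]
contact_force: [-0.4, -0.6, 0.5]
gripper_width: 0.9
```

```bash
cat >> h.py <<'E'
def cloud(cam):
    im,d=r.grab_frame(cam);c=r.get_calibration(cam);P=np.array(c['pose'])
    v,u=np.mgrid[:480,:640];X=np.stack([(u-c['cx'])/c['fx']*d,(v-c['cy'])/c['fy']*d,d],-1)
    W=X@P[:3,:3].T+P[:3,3];W[d==0]=np.nan;return im,W
E
python3 - <<'E'
from h import *
o=r.get_obs();t=o['tcp_pos'];print(o['time'],t,o['contact_force'])
for c in('scene','side'):
  im,W=cloud(c)
  m=(abs(W[...,0]-t[0])<16)&(abs(W[...,1]-t[1])<20)&(im.mean(-1)<45)&(W[...,2]<140)
  z=np.sort(W[m][:,2]);print(c,m.sum(),z[:12])
  print(W[m][np.argsort(W[m][:,2])][:6])
E
```

```text
5.85 [439.9  -2.6  29.6] [-0.4 -0.6  0.5]
scene 90 [39.7 44.2 45.5 47.4 49.3 49.3 50.7 50.8 51.  51.  52.2 53.1]
[[428.2  -5.5  39.7]
 [432.9  -6.6  44.2]
 [451.4  -7.1  45.5]
 [452.3  -3.8  47.4]
 [448.9  -3.9  49.3]
 [451.2  -6.7  49.3]]
side 0 []
[]
```

>>> jog_arm --pt "0 0 -0.008 0 0 0" --pt "0 0 -0.004 0 0 0" --pt "0.008 0 0 0 0 0" --pt "0.006 0 0 0 0 0" --pt "0.005 0 0 0 0 0" --pt "0.004 0 0 0 0 0" --pt "0.004 0 0 0 0 0" --pt "0.004 0 0 0 0 0"

```text
time: 6.62
tcp_pos: [474.0, -2.7, 17.4]
tcp_rot: [[0.021, 0.996, -0.084], [-0.009, -0.084, -0.996], [-1.0, 0.022, 0.007]]
contact_force: [-2.6, -2.0, 0.7]
gripper_width: 0.4
```

>>> jog_arm --pt "0.004 0 0 0 0 0" --pt "0.004 0 0 0 0 0" --pt "0.005 0 0 0 0 0" --pt "0.005 0 0 0 0 0" --pt "0.005 -0.001 0 0 0 0" --pt "0.005 0 0 0 0 0" --pt "0.005 -0.001 0 0 0 0" --pt "0.005 0 0 0 0 0"

```text
time: 7.28
tcp_pos: [514.3, -4.6, 17.3]
tcp_rot: [[0.017, 0.996, -0.084], [-0.008, -0.084, -0.996], [-1.0, 0.018, 0.007]]
contact_force: [-1.9, -1.7, 0.7]
gripper_width: 0.5
```

>>> jog_arm --pt "0.005 0 0 0 0 0" --pt "0.005 -0.001 0 0 0 0" --pt "0.004 0 0 0 0 0" --pt "0.004 0 0 0 0 0" --pt "0.003 0 0 0 0 0" --pt "0.002 0 0 0 0 0" --pt "0.002 0 0 0 0 0" --pt "0.002 0 0 0 0 0"

```text
time: 7.95
tcp_pos: [545.0, -6.1, 17.2]
tcp_rot: [[0.018, 0.996, -0.084], [-0.009, -0.084, -0.996], [-1.0, 0.019, 0.007]]
contact_force: [-1.7, -0.9, 0.2]
gripper_width: 0.2
```

>>> jog_arm --pt "0.002 0 0 0 0 0" --pt "0.002 0 0 0 0 0" --pt "0.002 0 0 0 0 0"

```text
time: 8.2
tcp_pos: [545.1, -5.9, 17.1]
tcp_rot: [[0.004, 0.997, -0.083], [-0.008, -0.083, -0.997], [-1.0, 0.005, 0.007]]
contact_force: [-11.3, -3.9, 9.1]
gripper_width: 0.5
```

>>> jog_arm --pt "-0.015 0 0 0 0 0" --pt "-0.025 0 0.01 0 0 0" --pt "-0.03 0 0.03 0 0 0" --pt "-0.01 0.01 0.025 0 0 0" --pt "0 0.03 0 0 0 0" --pt "0 0.035 0 0 0 0" --pt "0 0.035 0 0 0 0" --pt "0 0.03 0 0 0 0"

```text
time: 8.87
tcp_pos: [465.4, 134.9, 86.3]
tcp_rot: [[0.014, 0.996, -0.093], [-0.006, -0.093, -0.996], [-1.0, 0.015, 0.005]]
contact_force: [0.2, -0.3, -0.9]
gripper_width: 0.3
```

Run:
```python
from h import *
o=r.get_obs();print(o['tcp_pos'],o['contact_force'])
for c in('scene','side'):
  im,W=cloud(c); cv2.imwrite(f'pics/{c}5.png',im[:,:,::-1])
  for q,z in(('pull_right',34),('pull_left',34)):
    for k in r.place_of(q,c)[:1]: print(c,q,k['confidence'],world(c,*k['at'],z=z))
a=cv2.imread('pics/scene5.png')[130:330,240:460];b=cv2.imread('pics/side5.png')[170:350,220:420]
cv2.imwrite('pics/d.png',np.hstack([cv2.resize(a,(440,400),interpolation=2),cv2.resize(b,(360,400),interpolation=2)]))
```

```text
[465.4 134.9  86.3] [ 0.2 -0.3 -0.9]
scene pull_right 0.19 [ 609.1 -512.5   34. ]
scene pull_left 0.81 [508.8 156.8  34. ]
side pull_right 0.78 [561.2  12.2  34. ]
side pull_left 0.9 [504.9 147.6  34. ]
```

View pics/d.png

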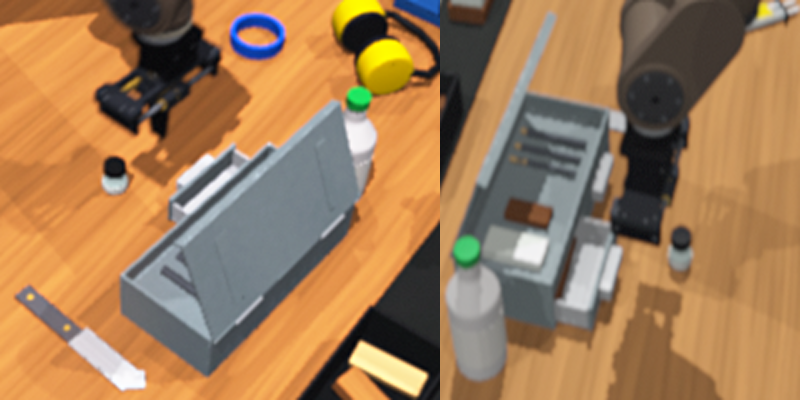

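The right drawer is home (its pull reads x=561) and the jar is untouched. Next is the left drawer, whose pull is at about (510,150).

>>> jog_arm --pt "0 0.011 -0.005 0 0 0" --pt "0 0 -0.02 0 0 0" --pt "0 0 -0.02 0 0 0" --pt "0 0 -0.012 0 0 0" --pt "0 0 -0.008 0 0 0" --pt "0 0 0 0 0 0"

```text
time: 9.67
tcp_pos: [467.1, 141.5, 17.5]
tcp_rot: [[0.016, 0.995, -0.103], [-0.006, -0.102, -0.995], [-1.0, 0.016, 0.005]]
contact_force: [-0.1, -0.9, 0.7]
gripper_width: 0.2
```

>>> jog_arm --pt "0.008 0.002 0 0 0 0" --pt "0.007 0.002 0 0 0 0" --pt "0.005 0.001 0 0 0 0" --pt "0.004 0 0 0 0 0" --pt "0.004 0 0 0 0 0" --pt "0.004 0 0 0 0 0" --pt "0.004 0 0 0 0 0" --pt "0.005 0 0 0 0 0"

```text
time: 10.33
tcp_pos: [511.9, 146.5, 19.4]
tcp_rot: [[0.015, 0.994, -0.104], [-0.006, -0.104, -0.995], [-1.0, 0.015, 0.005]]
contact_force: [-2.3, -1.9, 0.9]
gripper_width: -0.2
```

>>> jog_arm --pt "0.005 0 0 0 0 0" --pt "0.005 0 0 0 0 0" --pt "0.005 0 0 0 0 0" --pt "0.004 0 0 0 0 0" --pt "0.004 0 0 0 0 0" --pt "0.003 0 0 0 0 0" --pt "0.003 0 0 0 0 0" --pt "0.003 0 0 0 0 0"

```text
time: 11.0
tcp_pos: [547.1, 146.0, 19.3]
tcp_rot: [[0.013, 0.994, -0.105], [-0.007, -0.104, -0.995], [-1.0, 0.014, 0.006]]
contact_force: [-1.8, -2.2, -0.3]
gripper_width: 0.2
```

Expected stop at x of about 555.

>>> jog_arm --pt "0.002 0 0 0 0 0" --pt "0.002 0 0 0 0 0" --pt "0.002 0 0 0 0 0" --pt "0.002 0 0 0 0 0" --pt "0.002 0 0 0 0 0"

```text
time: 11.42
tcp_pos: [554.8, 145.9, 19.1]
tcp_rot: [[0.006, 0.995, -0.104], [-0.008, -0.104, -0.995], [-1.0, 0.007, 0.007]]
contact_force: [-16.4, 0.1, 13.2]
gripper_width: 0.5
```

Both drawers hit their stops where expected (yaw is about −0.064). Now I retreat, go up, and cross over to behind the lid.

>>> jog_arm --pt "-0.012 0 0 0 0 0" --pt "-0.015 0 0.01 0 0 0" --pt "0 0 0.035 0 0 0" --pt "0 0 0.038 0 0 0" --pt "0 0 0.038 0 0 0" --pt "0 0 0.038 0 0 0" --pt "0 0 0.038 0 0 0" --pt "0 -0.005 0.035 0 0 0"

```text
time: 12.08
tcp_pos: [525.1, 142.2, 255.5]
tcp_rot: [[0.001, 0.995, -0.104], [-0.007, -0.104, -0.995], [-1.0, 0.001, 0.007]]
contact_force: [-0.2, 0.2, 0.1]
gripper_width: 0.5
```

>>> jog_arm --pt "0 -0.01 0.02 0 0 0.4" --pt "0.025 -0.015 0.01 0 0 0.4" --pt "0.03 -0.015 0 0 0 0.4" --pt "0.03 -0.015 0 0 0 0.4" --pt "0.03 -0.012 0 0 0 0.4" --pt "0.03 -0.01 0 0 0 0.4" --pt "0.025 0 0 0 0 0" --pt "0 0 0 0 0 0"

```text
time: 12.75
tcp_pos: [706.6, 62.4, 303.1]
tcp_rot: [[0.034, 0.998, -0.057], [-0.002, -0.057, -0.998], [-0.999, 0.034, 0.0]]
contact_force: [0.5, -0.6, 0.3]
gripper_width: 0.4
```

Run:
```python
from h import *
o=r.get_obs();t=o['tcp_pos'];print(o['time'],t,o['contact_force'])
im,W=cloud('scene'); cv2.imwrite('pics/e1.png',im[:,:,::-1])
im2,W2=cloud('side'); cv2.imwrite('pics/e2.png',im2[:,:,::-1])
for w,i in((W,im),(W2,im2)):
  m=(abs(w[...,0]-t[0])<30)&(abs(w[...,1]-t[1])<30)&(i.mean(-1)<45)&(w[...,2]<t[2]+60)&(w[...,2]>150)
  print('tip',m.sum(),w[m][np.argsort(w[m][:,2])][:5])
# lid strip in the side view / pulls
xa=np.array([.998,-.064]);ya=np.array([.064,.998])
for n,w in(('scene',W),('side',W2)):
  q=w[...,:2]-np.array([731,60]);cx=q@xa;cy=q@ya
  m=(abs(cy)<135)&(cx>-120)&(cx<10)&(w[...,2]>110)&(w[...,2]<240)
  print(n,m.sum(),'lid angle med',np.nanmedian(np.arctan2(w[...,2][m]-85,-cx[m])),'top z',np.sort(w[...,2][m])[-20:][::6])
for q in('pull_left','pull_right'):
  for c in('scene','side'):
    for k in r.place_of(q,c)[:1]:print(q,c,k['confidence'],world(c,*k['at'],z=34))
a=im[130:330,240:460,::-1];b=im2[170:350,220:420,::-1]
cv2.imwrite('pics/e.png',np.hstack([cv2.resize(a,(440,400),interpolation=2),cv2.resize(b,(360,400),interpolation=2)]))
```

```text
12.75 [706.6  62.4 303.1] [ 0.5 -0.6  0.3]
tip 120 [[707.4  59.6 316.4]
 [716.3  62.1 316.9]
 [715.   64.  317.8]
 [713.5  57.9 318.5]
 [711.9  56.1 319. ]]
tip 98 [[697.1  64.4 312.9]
 [696.7  56.7 313.4]
 [709.3  65.7 315.3]
 [703.7  66.6 316.7]
 [714.5  64.9 317. ]]
scene 3716 lid angle med 1.2120684263903665 top z [227.9 228.3 228.8 230.1]
side 459 lid angle med 1.166943152568519 top z [229.4 229.6 229.9 230.9]
pull_right scene 0.5 [ 581.7 -178.6   34. ]
pull_right side 0.6 [554.9  -4.3  34. ]
```

View pics/e.png

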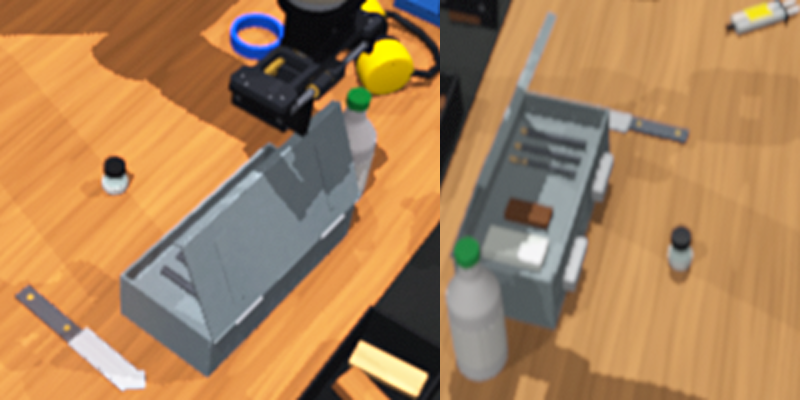

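The picture shows both drawers flush, the lid standing at about 1.2 rad with its top edge at z=229, and the bystanders undisturbed. Next I go down behind the lid.

>>> jog_arm --pt "0.02 0 0 0 1 0" --pt "0.005 -0.002 -0.02 0 0.5 0" --pt "0 0 -0.025 0 0 0" --pt "0 0 -0.022 0 0 0" --pt "0 0 -0.015 0 0 0" --pt "0 0 -0.008 0 0 0" --pt "0 0 0 0 0 0"

```text
time: 13.63
tcp_pos: [722.9, 63.9, 212.4]
tcp_rot: [[0.01, 0.999, -0.052], [-0.002, -0.052, -0.999], [-1.0, 0.01, 0.001]]
contact_force: [-0.1, -0.2, -0.5]
gripper_width: 0.4
```

>>> jog_arm --pt "0 -0.002 -0.008 0 0 0" --pt "-0.006 0 -0.002 0 0 0" --pt "-0.006 0 0 0 0 0" --pt "-0.005 0 0 0 0 0" --pt "-0.005 0 0 0 0 0" --pt "-0.004 0 -0.001 0 0 0" --pt "-0.004 0 -0.001 0 0 0"

```text
time: 14.22
tcp_pos: [690.6, 62.0, 203.4]
tcp_rot: [[0.016, 0.999, -0.051], [-0.002, -0.051, -0.999], [-1.0, 0.016, 0.001]]
contact_force: [3.4, -0.2, -0.0]
gripper_width: 0.5
```

>>> jog_arm --pt "-0.004 0 -0.003 0 0 0" --pt "-0.005 0 -0.004 0 0 0" --pt "-0.005 0 -0.003 0 0 0" --pt "-0.005 0.001 -0.004 0 0 0" --pt "-0.005 0 -0.004 0 0 0" --pt "-0.005 0.001 -0.004 0 0 0" --pt "-0.004 0 -0.004 0 0 0" --pt "-0.003 0 -0.003 0 0 0"

```text
time: 14.88
tcp_pos: [651.2, 64.3, 173.8]
tcp_rot: [[0.021, 0.998, -0.051], [-0.002, -0.051, -0.999], [-1.0, 0.021, 0.001]]
contact_force: [0.0, 0.3, 2.4]
gripper_width: 0.4
```

>>> jog_arm --pt "-0.003 0 -0.004 0 0 0" --pt "-0.004 0.001 -0.005 0 0 0" --pt "-0.004 0 -0.005 0 0 0" --pt "-0.004 0.001 -0.005 0 0 0" --pt "-0.004 0 -0.006 0 0 0" --pt "-0.003 0 -0.005 0 0 0" --pt "-0.003 0 -0.005 0 0 0" --pt "-0.002 0 -0.004 0 0 0"

```text
time: 15.55
tcp_pos: [620.7, 66.7, 129.8]
tcp_rot: [[0.02, 0.998, -0.051], [-0.002, -0.051, -0.999], [-1.0, 0.02, 0.001]]
contact_force: [2.1, 0.9, 1.0]
gripper_width: 0.9
```

Run:
```python
from h import *
o=r.get_obs();t=o['tcp_pos'];print(o['time'],t,o['contact_force'])
xa=np.array([.998,-.064]);ya=np.array([.064,.998])
im,w=cloud('scene')
q=w[...,:2]-np.array([731,60]);cx=q@xa;cy=q@ya;z=w[...,2]
m=(abs(cy)>60)&(abs(cy)<145)&(cx>-150)&(cx<-30)&(z>89)&(z<240)
p=np.polyfit(cx[m],z[m],1);print(m.sum(),'lid angle',np.arctan(-p[0]),'z at hinge',p[1],'resid',np.std(z[m]-np.polyval(p,cx[m])))
```

```text
15.55 [620.7  66.7 129.8] [2.1 0.9 1. ]
2633 lid angle 0.4666805294667824 z at hinge 87.934880798514 resid 23.931136106495277
```

>>> jog_arm --pt "-0.002 0 -0.004 0 0 0" --pt "-0.002 0 -0.005 0 0 0" --pt "-0.002 0 -0.005 0 0 0" --pt "-0.002 0 -0.005 0 0 0" --pt "-0.001 0 -0.005 0 0 0" --pt "-0.001 0 -0.004 0 0 0" --pt "-0.001 0 -0.004 0 0 0" --pt "0 0 -0.003 0 0 0"

```text
time: 16.27
tcp_pos: [608.3, 66.6, 90.7]
tcp_rot: [[0.019, 0.998, -0.051], [-0.002, -0.051, -0.999], [-1.0, 0.019, 0.001]]
contact_force: [-0.8, 0.4, 2.0]
gripper_width: 0.3
```

>>> jog_arm --pt "0 0 -0.002 0 0 0" --pt "0 0 -0.002 0 0 0" --pt "0 0 -0.002 0 0 0"

```text
time: 16.52
tcp_pos: [607.6, 66.6, 83.6]
tcp_rot: [[0.017, 0.999, -0.052], [-0.002, -0.052, -0.999], [-1.0, 0.017, 0.001]]
contact_force: [-1.2, 0.5, 0.6]
gripper_width: 0.7
```

>>> jog_arm --pt "0 0 -0.0015 0 0 0" --pt "0 0 -0.0015 0 0 0" --pt "0 0 -0.0015 0 0 0"

```text
time: 16.77
tcp_pos: [607.5, 66.7, 80.3]
tcp_rot: [[0.017, 0.999, -0.051], [-0.002, -0.051, -0.999], [-1.0, 0.017, 0.001]]
contact_force: [-9.5, 0.4, 31.4]
gripper_width: 0.6
```

The lid met its stop at z=80.3, against 81 predicted. I'll lift off and check.

>>> jog_arm --pt "0 0 0.015 0 0 0" --pt "0 0 0.035 0 0 0" --pt "0 0 0.035 0 0 0" --pt "-0.01 0 0.035 0 0 0" --pt "-0.03 0 0.03 0 0 0" --pt "-0.03 0 0.02 0 0 0" --pt "-0.02 0 0 0 0 0" --pt "0 0 0 0 0 0"

```text
time: 17.43
tcp_pos: [514.3, 65.9, 256.0]
tcp_rot: [[0.018, 0.999, -0.052], [-0.003, -0.052, -0.999], [-1.0, 0.018, 0.002]]
contact_force: [0.8, 0.4, 0.7]
gripper_width: 0.0
```

Run:
```python
from h import *
o=r.get_obs();print(o['time'],o['tcp_pos'],o['contact_force'])
xa=np.array([.998,-.064]);ya=np.array([.064,.998])
I=[]
for c in('scene','side'):
  im,w=cloud(c);I.append(im)
  q=w[...,:2]-np.array([731,60]);cx=q@xa;cy=q@ya;z=w[...,2]
  m=(abs(cy)<140)&(cx>-140)&(cx<-15)&(z>60)&(z<125)
  p=np.polyfit(cx[m],z[m],1);print(c,m.sum(),'lid angle',-p[0],'z hinge',p[1],'resid',np.std(z[m]-np.polyval(p,cx[m])), 'z edge',np.median(z[m&(cx<-125)]))
  for q in('pull_left','pull_right'):
    for k in r.place_of(q,c)[:1]:print(q,c,k['confidence'],world(c,*k['at'],z=34))
a=I[0][130:330,240:460,::-1];b=I[1][170:350,220:420,::-1]
cv2.imwrite('pics/f.png',np.hstack([cv2.resize(a,(440,400),interpolation=2),cv2.resize(b,(360,400),interpolation=2)]))
```

```text
17.4333 [514.3  65.9 256. ] [0.8 0.4 0.7]
scene 4006 lid angle -0.0001044691171852453 z hinge 90.00094222144587 resid 2.2418954663099773 z edge 90.10202925409783
side 3226 lid angle -7.15382989341801e-05 z hinge 92.04492435258756 resid 2.2270560361671627 z edge 92.00604504490013
pull_left side 0.63 [567.3 139.   34. ]
pull_right side 0.66 [557.4   9.4  34. ]
```

View pics/f.png

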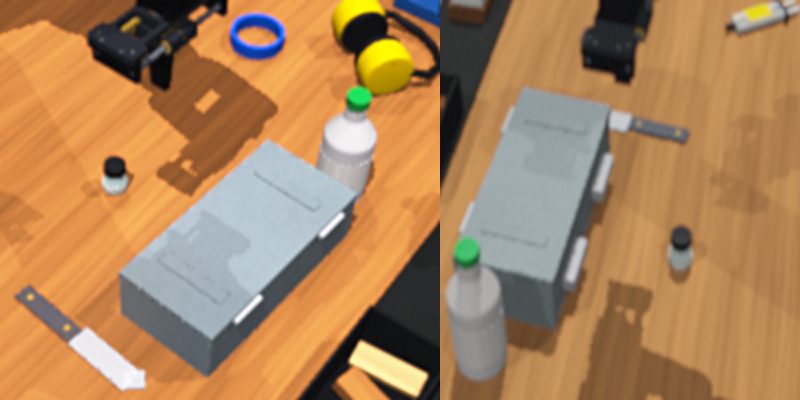

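The lid lies flat at z of about 91, both pulls are at their home positions, and the jar, bottle and blank have not moved.

```bash
python3 -c "
from station import r
print(r.close_job())"
```

```text
the job is handed in; nothing more can be done
None
```

The chest is closed and the job is handed in at about 17.5 s of the 67 s allowed. I pushed the right drawer home, then the left, each by its pull until it met the stop. I then pushed the lid down from behind until it was shut.

**Last checks:**
- **Lid:** the depth fit gives an angle of about 0.000 rad, with the top at z = 90 to 92 mm against 91 mm expected.
- **Drawers:** the pulls read x = 567 mm (left) and 557 mm (right), against expected home positions of about 568 and 558.5 mm. These readings come from the side camera only; the scene camera could no longer see the pulls.
- **Forces:** the highest reading at the end of a move was about 31 N vertically (33 N in all) at the lid's stop. At the drawer stops it was 15 N (right) and 21 N (left).
- **Bystanders:** nothing looks moved in the pictures. The tool was clear, about 256 mm up, when I handed in.

**What disagreed:**
- **Fingertip height:** the true fingertips sat about 32 mm higher than the reported TCP and the stated 22 mm offset imply. My first pass therefore went over the right drawer's front without touching it. I corrected for the offset using the depth images.
- **Drawer contents:** I did not check the wooden scale or the brass bar again after the drawers were closed, so their place inside is assumed.

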